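# Close the tall jar and swap the two jars

### The job

The screw lid of the tall jar has been left loose: without taking the jar off its coaster, turn the lid clockwise until it is fully tight. Then swap the two jars, so that the tall jar stands upright wholly on the square coaster and the squat jar upright wholly on the round one, both lids still tight. Do not tip the jars over, and leave the loupe, the lens ring and the film cartridge where they are.

Things in the scene. Friction and masses are not known exactly. Their poses are not given: they have to be found in the camera images.
- tall_jar: tall slim white plastic jar with a black screw lid, about 0.38 kg, loose; round body 56 mm in diameter and 90 mm high, with the lid 112 mm high. Origin: centre of its underside, z up. A small black index rib lies on its shoulder towards its own +x.
- tall_jar_cap (a point): centre of the tall jar's black lid (50 mm in diameter, 22 mm high; the lid spans 90 to 112 mm above the jar's underside, this point is at 101 mm). x points along the small grey pointer on the lid's top.
- tall_jar_lid (a joint): turn of the tall jar's lid in rad: 0 = fully tight against its stop (pointer over the index rib), grows anticlockwise seen from above as it is unscrewed, up to 2.8; starts loose, between 0.9 and 2.5. The lid is captive: it turns but never comes off, and the jar may be lifted by it. It turns with about 0.02 N m of friction, less than the jar has on its coaster.
- squat_jar: squat, wider white plastic jar with a black screw lid, about 0.43 kg, loose; round body 68 mm in diameter and 56 mm high, with the lid 78 mm high. Origin: centre of its underside, z up.
- squat_jar_cap (a point): centre of the squat jar's black lid (58 mm in diameter, 22 mm high; the lid spans 56 to 78 mm above the jar's underside, this point is at 67 mm).
- squat_jar_lid (a joint): turn of the squat jar's lid in rad: 0 = fully tight, grows anticlockwise seen from above as it is unscrewed, up to 2.8; starts tight and must end tight.
- round_coaster: round cork coaster, 110 mm in diameter, 5 mm thick, fixed to the table; the tall jar starts on it. Origin: centre of its underside.
- square_coaster: square cork coaster, 106 x 106 mm, 5 mm thick, fixed to the table; the squat jar starts on it. Origin: centre of its underside. The two coasters stand 0.24 m or more apart, one to the left and one to the right of the line y = -0.03 (either way round); the mat at x 0.51 to 0.59, y -0.03 is always bare and can take one jar for a while.
- loupe: bystander: black loupe, 36 mm in diameter, 38 mm high, loose, beyond the bare patch. Origin: centre of its underside.
- lens_ring: bystander: flat black threaded ring, 54 mm in diameter, 12 mm high, loose, on the robot's side of the bare patch. Origin: centre of its underside.
- film_cartridge: bystander: film cartridge standing upright, 26 mm in diameter, 50 mm high, loose, at the back of the mat. Origin: centre of its underside.
There are look-alikes about, which are no part of the job. What is shaped like the tall_jar but orange or red is not meant. What is shaped like the squat_jar but yellow is not meant.

How it is judged:
By the outcome, as a careful person would: the job done as asked, in the order asked, and still so for the second after the job is handed in, with the robot touching nothing.
It also fails if it takes over 72 s, if anything falls off the work surface, if the arm or the gripper's body presses on something with over 40 N, if the wrist force passes 120 N, or if a joint passes its speed limit or range.

### The arm

A 6-joint arm with a two-finger parallel gripper is mounted at the origin on a cart in front of the work surface, level with it; the furniture and walls round the work are solid. World frame = base frame: x ahead of the robot, y to its left, z up, the work surface at z = 0. Lengths are in m, angles in rad, forces in N, time in s.
With the tool pointing down it reaches from about 0.275 to 0.975 m from the base axis. Payload 8.4 kg.
Tool frame: the origin (TCP) lies at the very end of the fingers, on their centre line; the grasp point (between the pads) lies 19 mm behind it; z points along the fingers, y is the line along which they close (so a half turn about z gives the same grasp; the last joint's range is limited). The gripper opens to 92 mm and grips with 3 to 60 N. Pads are 20 mm wide; open, the fingers measure 128 mm over their backs; the gripper's body (75 mm by 189 mm) begins 69 mm behind the grasp point.
Start: joints at [1.234, 0.353, 1.633, -0, 1.155, -0.002], TCP at [0.205, 0.59, 0.186] pointing down, gripper open.
Joint ranges: [-2.63, 2.63], [-0.92, 2.1], [0.06, 2.66], [-1.3, 4.44], [0, 2.69], [-3.02, 3.02]. Speed limits (rad/s): [2.22, 2.22, 2.79, 3.14, 3.14, 3.14].

### API

Orientations are given as a rotation vector (axis times angle).
In Python, from station import * gives the robot as it stands.
- The arm moves only by the tool step_arm, never from a script. Its argument "rows" is a list of rows, each a list of 7 numbers: the shift along the tool's x, y, z scaled (see below), then the turn, a rotation vector about the tool's x, y, z scaled (see below), then the opening, from -1 (shut) to 1 (fully open). In form: [[tx, ty, tz, rx, ry, rz, gripper], ...]. A call has 1 to 20 rows; each row shifts and turns the commanded pose from where the row before left it, along the tool's axes as they then stand; what a row does not reach is not made up. The controller multiplies each number of a shift by 0.02 m and each number of a turn by 0.15 rad. A row lasts 1/10 s, in which the tool goes at most 50 mm and 8.59 degrees, less where a joint would pass 70% of its speed; a pose out of reach is approached as far as the arm can. A call with a number of a shift or a turn outside -1 to 1 is refused whole. A call with a gripper value outside its range is refused whole. The fingers move at their own pace and stop on an object; the grip force is fixed at half the most. Time passes only in rows, so rows that do not move let the fingers close. It gives the time, the measured TCP pose, the force, the opening and the grip force at its end, in the units of the state.
- observe(): the state, without advancing time (a new reading comes with each control period).
- read_camera(name): name is "side" or "top"; returns the picture (400x640x3 uint8, blue, green, red); there is no depth.
- calibration(name): a dict with "K" (3x3 intrinsics, pixels), "k1" (the pictures are not rectified: a ray, as slopes to the right and down, at radius r is drawn at 1 + k1 r^2 times it, then the intrinsics apply), "extrinsics" (4x4, takes a point from camera to world coordinates). Camera axes: x right, y down, z forward; pixel columns grow to the right and rows downward; lengths in m; the calibration is good to about 2 mm. A picture is of the moment at which its call begins. calibration takes no time and is no camera call.
- job_done(): hands the job in; it is judged then, once.
Trained networks look in the newest picture that a camera, given by its name, has taken for a name from the list of things; names that differ only in an ending like _2 or _b are one class to them, and where a whole thing is asked for, a point or a joint stands for the part that bears it (a point fixed in the world has none). Each returns a list of dicts, best first, with "score" (0 to 1); they miss things now and then, are a little off and sometimes report something else, mostly with a low value. They report only what shows in the picture. A call takes as long as a camera call. They do not tell look-alikes from the thing itself.
- recognise(camera, query): "rect" ([left, top, right, bottom] in pixels, round what is visible of it).
- regions_of(camera, query): "pixels" (400x640 bool, what is visible of it) and "rect" ([left, top, right, bottom] in pixels, round what is visible of it).
The state is a dict: "time_s": time; "joints": joint angles; "dq": joint speeds; "tau": joint torques, N m; "tool_pos": TCP position; "tcp_rot": TCP orientation; "ft_force": force on the tool from outside, world axes, zero at the start; "ft_torque": the same for the moment, N m; "opening": opening from 0.0 (shut) to 1.0 (fully open); "finger_force": force on a finger pad.
Only numpy, scipy, OpenCV 4.12 (cv2) and the standard library are available. Lean on these libraries where they do the work, as an engineer would, in place of code of your own. Each camera call takes 0.05 s, during which the arm holds its last target. There are 200 camera calls.

## Working session

There is one attempt and no reset: what is moved stays moved. The work goes in short steps, Python scripts to look and compute and a tool call to move; the robot and the scene stay as the last step left them, time stands still between calls to the robot, and variables do not carry over. Pictures are saved under pics/ and viewed, at most 10 in all, crops included, and the job is handed in when it is done.

Besides the shell and the picture viewer there is one more tool, called after "Call:" by a JSON object that holds its "api" and its "payload", one argument or row to a line. step_arm: Moves the arm, as the interface text tells. Its arguments: {"type":"object","properties":{"rows":{"type":"array","items":{"type":"array","items":{"type":"number","minimum":-1,"maximum":1}}}},"required":["rows"]}

```bash
mkdir -p pics; python3 - <<'E'
from station import *
import cv2,numpy as np
for c in("top","side"):
    cv2.imwrite(f"pics/{c}0.png",read_camera(c)); k=calibration(c)
    print(c,k["K"].tolist(),k["k1"],np.round(k["extrinsics"],4).tolist())
    for q in("tall_jar","tall_jar_cap","squat_jar","squat_jar_cap","round_coaster","square_coaster","loupe","lens_ring","film_cartridge"):
        print(q,[(round(d["score"],2),[round(float(v)) for v in d["rect"]]) for d in recognise(c,q)])
o=observe();print(o)
E
```

```text
top [[428.4607265179119, 0.0, 316.8497734303849], [0.0, 428.4607265179119, 199.47304068326068], [0.0, 0.0, 1.0]] -0.0650497866550755 [[-0.0217, -0.9963, 0.0829, 0.5084], [-0.9996, 0.0233, 0.0187, -0.0369], [-0.0205, -0.0824, -0.9964, 1.0059], [0.0, 0.0, 0.0, 1.0]]
tall_jar [(0.94, [243, 174, 271, 206]), (0.71, [191, 198, 228, 223]), (0.67, [248, 239, 282, 268]), (0.3, [403, 199, 435, 227])]
tall_jar_cap [(0.92, [240, 176, 266, 202]), (0.81, [188, 191, 218, 219]), (0.56, [247, 242, 274, 261])]
squat_jar [(0.87, [405, 199, 439, 230]), (0.83, [398, 262, 430, 295]), (0.35, [311, 149, 327, 165])]
squat_jar_cap [(0.9, [406, 262, 432, 291]), (0.88, [410, 205, 437, 230])]
round_coaster [(0.96, [244, 175, 290, 217])]
square_coaster [(0.6, [390, 184, 446, 236])]
loupe [(0.66, [315, 145, 330, 163])]
lens_ring [(0.62, [324, 273, 345, 295])]
film_cartridge [(0.43, [244, 120, 258, 133])]
side [[450.74629776521857, 0.0, 323.13638495636263], [0.0, 450.74629776521857, 201.70165402200155], [0.0, 0.0, 1.0]] -0.04293380896666461 [[-0.9964, -0.0304, 0.0795, 0.539], [-0.0851, 0.3667, -0.9264, 0.8044], [-0
[... 648 characters left out ...]
[(0.81, [218, 257, 239, 283])]
{'time_s': 1.0, 'joints': array([ 1.23365732e+00,  3.53005072e-01,  1.63340235e+00, -2.11631598e-05,
        1.15522266e+00, -2.41807016e-03]), 'dq': array([-0.00145554, -0.00062557, -0.00159996,  0.00041425,  0.00103348,
        0.00209917]), 'tau': array([-1.12720794e-03, -5.93765867e+01, -3.34565592e+01,  6.94210036e-02,
        1.57908088e-02, -3.22065625e-05]), 'tool_pos': array([0.20533082, 0.59029918, 0.18577879]), 'tcp_rot': array([ 5.23312026e-01,  3.09768765e+00, -6.30851672e-05]), 'ft_force': array([ 0.79480831,  0.4454958 , -0.72712576]), 'ft_torque': array([-0.03258716,  0.03416817, -0.02965823]), 'finger_force': 0.0, 'opening': 0.9993262106371933}
```

View pics/top0.png

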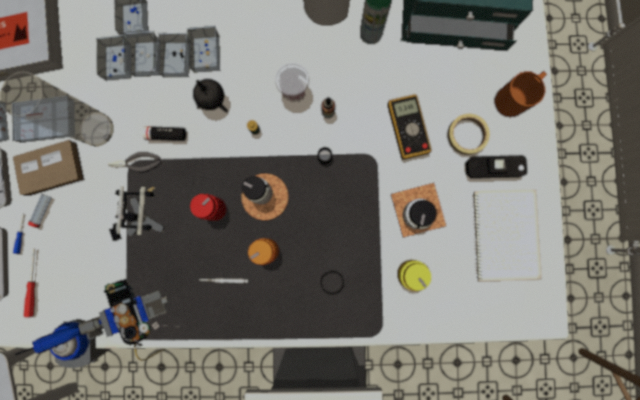

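View pics/side0.png

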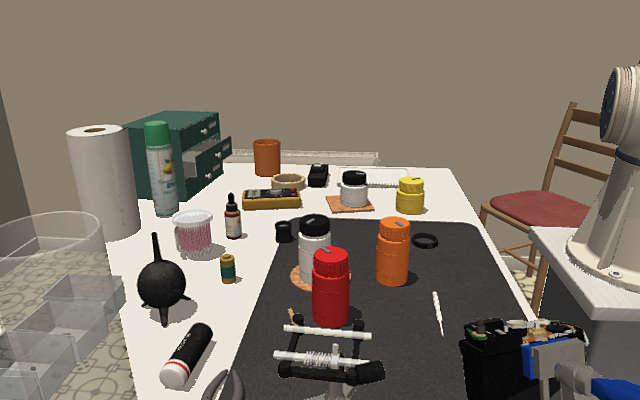

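```bash
cat > h.py <<'E'
from station import *
import cv2,numpy as np
from scipy.optimize import least_squares
C={c:calibration(c) for c in("top","side")}
def proj(c,P):
    k=C[c];T=np.linalg.inv(k["extrinsics"]);p=np.atleast_2d(P)@T[:3,:3].T+T[:3,3]
    s=p[:,:2]/p[:,2:];s=s*(1+k["k1"]*(s**2).sum(1,keepdims=True))
    return s@k["K"][:2,:2].T+k["K"][:2,2]
def onplane(c,uv,z):
    k=C[c];s=(np.array(uv,float)-k["K"][:2,2])/k["K"][0,0];u=s.copy()
    for _ in range(10):u=s/(1+k["k1"]*(u@u))
    d=k["extrinsics"][:3,:3]@[u[0],u[1],1];o=k["extrinsics"][:3,3];return o+d*(z-o[2])/d[2]
def cyl(p,r,h):  # p centre
    a=np.linspace(0,2*np.pi,60,endpoint=False)
    return np.vstack([np.c_[p[0]+r*np.cos(a),p[1]+r*np.sin(a),0*a+p[2]+s*h/2] for s in(-1,1)])
def hullrect(c,p,r,h):
    q=proj(c,cyl(p,r,h));return np.r_[q.min(0),q.max(0)]
def hullcen(c,p,r,h):
    m=cv2.moments(cv2.convexHull(proj(c,cyl(p,r,h)).astype(np.float32)));return np.array([m["m10"],m["m01"]])/m["m00"]
def near(c,q,uv,tol=25):
    b=[d for d in regions_of(c,q) if np.hypot(*(np.array(np.nonzero(d["pixels"])).mean(1)[::-1]-uv))<tol]
    return b[0] if b else None
def fit(obs,r,h,p0):
    # obs: {cam: mask}
    cs={c:np.array(np.nonzero(m)).mean(1)[::-1] for c,m in obs.items()}
    f=lambda p:np.concatenate([hullcen(c,p,r,h)-cs[c] for c in cs])
    s=least_squares(f,p0);return s.x,s.fun
E
python3 - <<'E'
from h import *
im={c:read_camera(c) for c in C}
for n,uvt,uvs,r,p0,H in(("tall_jar",(256,188),(315,222),.025,[.53,.12,.1],.112),("squat_jar",(422,213),(354,178),.029,[.5,-.27,.07],.078)):
    o={}
    for c,uv in(("top",uvt),("side",uvs)):
        d=near(c,n+"_cap",uv,14)
        if d is None: print("miss",n,c);continue
        o[c]=d["pixels"];print(n,c,d["score"],np.round(d["rect"]),d["pixels"].sum(),np.array(np.nonzero(d["pixels"])).mean(1)[::-1])
    p,e=fit(o,r,.022,p0);print("cap",p,e,[np.round(hullrect(c,p,r,.022)) for c in C])
    # white-body check
    for c in C:
        d=near(c,n,uvt if c=="top" else np.array(uvs)+(0,20),25)
        if d: print(" whole",c,np.round(d["rect"]),"pred",np.round(hullrect(c,[p[0],p[1],.005+H/2],r,H)))
hsv=cv2.cvtColor(im["top"],cv2.COLOR_BGR2HSV)
for n,uv in(("round",(270,200)),("square",(418,209))):
    x,y=uv;m=np.zeros((400,640),np.uint8);sub=hsv[y-40:y+40,x-40:x+40]
    mm=((sub[...,0]<18)&(sub[...,1]>70)&(sub[...,1]<190)&(sub[...,2]>90)).astype(np.uint8)
    nl,lab,st,ce=cv2.connectedComponentsWithStats(mm);k=1+st[1:,4].argmax()
    ys,xs=np.nonzero(lab==k);pts=np.c_[xs+x-40,ys+y-40].astype(np.float32)
    hl=cv2.convexHull(pts)
    W=np.array([onplane("top",q[0],.005)[:2] for q in hl])
    if n=="round":
        s=least_squares(lambda a:np.hypot(*(W-a[:2]).T)-.055,W.mean(0),loss="soft_l1",f_scale=.002);print(n,s.x,np.abs(s.fun).max())
    else: print(n,cv2.minAreaRect((W*1000).astype(np.float32)))
for n,uv,r,z in(("orange",(263,245),0,.117),("red",(205,202),0,.117),("yellow",(416,275),0,.083),("loupe",(325,155),0,.038),("ring",(332,282),0,.006),("film",(253,127),0,.05)):
    print(n,onplane("top",uv,z)[:2].round(3))
crop=np.hstack([cv2.resize(im["top"][y-25:y+25,x-25:x+25],(400,400),interpolation=cv2.INTER_CUBIC) for x,y in((258,190),(420,212))])
cv2.imwrite("pics/crop.png",crop)
cv2.imwrite("pics/crop2.png",cv2.resize(im["side"][205:300,280:360],(640,760)[:2],interpolation=cv2.INTER_CUBIC)[:560])
E
```

```text
tall_jar top 0.93 [240. 175. 266. 202.] 485 [253.01237113 187.57113402]
tall_jar side 0.76 [299. 214. 331. 234.] 602 [314.33056478 224.78571429]
cap [0.61258171 0.11471922 0.1062459 ] [-0.06089528 -0.47819611  0.35554756  0.01350963] [array([240., 175., 266., 199.]), array([300., 213., 330., 237.])]
 whole top [242. 175. 272. 207.] pred [240. 175. 271. 203.]
 whole side [298. 213. 334. 281.] pred [300. 213. 330. 284.]
squat_jar top 0.98 [409. 202. 438. 230.] 627 [422.41945774 213.05103668]
squat_jar side 0.56 [342. 170. 365. 186.] 323 [354.24148607 177.17027864]
cap [ 0.55179625 -0.24849926  0.07157286] [ 0.01021829 -0.36471088  0.40886439 -0.00764252] [array([408., 199., 437., 226.]), array([343., 169., 367., 185.])]
 whole top [402. 199. 435. 228.] pred [403. 199. 437. 227.]
 whole side [342. 170. 367. 206.] pred [342. 169. 367. 207.]
round [0.6019908 0.1047632] 0.0018485245409173082
square ((562.6779174804688, -254.17971801757812), (104.56476593017578, 104.59056091308594), 13.704583168029785)
orange [0.49  0.093]
red [0.583 0.215]
yellow [ 0.419 -0.227]
loupe [ 0.691 -0.04 ]
ring [ 0.4   -0.049]
film [0.757 0.123]
```

View pics/crop.png

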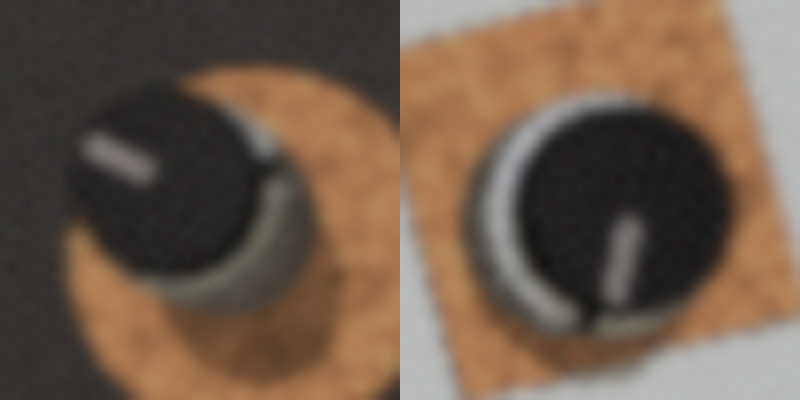

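View pics/crop2.png

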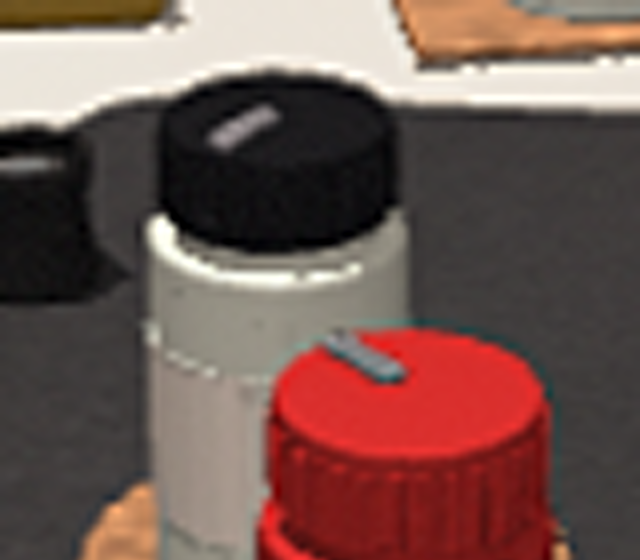

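The top crop shows the tall jar's pointer aimed up-left at about (245,185) px and the rib to the right at about (267,186) px, so the lid is about 2.5 rad open. The squat jar's pointer sits over its rib, so it is tight. The side crop agrees with this. Cap heights of 0.106 and 0.072 match the text plus the coaster thickness. The jar at the red and orange look-alikes' spots is ignored.

Call:
{"api": "step_arm", "payload": {
  "rows": [
    [-0.95, -0.55, -0.1, 0, 0, 0, 1],
    [-0.95, -0.55, -0.1, 0, 0, 0, 1],
    [-0.95, -0.55, -0.1, 0, 0, 0, 1],
    [-0.95, -0.55, -0.1, 0, 0, 0, 1],
    [-0.95, -0.55, -0.1, 0, 0, 0, 1],
    [-0.95, -0.55, 0, 0, 0, 0, 1],
    [-0.95, -0.55, 0, 0, 0, 0, 1],
    [-0.95, -0.55, 0, 0, 0, 0, 1],
    [-0.95, -0.55, 0, 0, 0, 0, 1],
    [-0.95, -0.55, 0, 0, 0, 0, 1],
    [-0.95, -0.55, 0, 0, 0, 0, 1],
    [-0.95, -0.55, 0, 0, 0, 0, 1],
    [-0.95, -0.55, 0, 0, 0, 0, 1],
    [-0.95, -0.55, 0, 0, 0, 0, 1],
    [-0.95, -0.55, 0, 0, 0, 0, 1],
    [-0.95, -0.55, 0, 0, 0, 0, 1],
    [-0.95, -0.55, 0, 0, 0, 0, 1],
    [-0.95, -0.55, 0, 0, 0, 0, 1],
    [-0.95, -0.55, 0, 0, 0, 0, 1],
    [-0.95, -0.55, 0, 0, 0, 0, 1]
  ]
}}

```text
time_s: 3.5
tool_pos: [0.4925, 0.2569, 0.1959]
tcp_rot: [0.523, 3.098, 0.0]
ft_force: [-0.1, -0.1, 0.1]
opening: 0.998
finger_force: 0.0
```

Call:
{"api": "step_arm", "payload": {
  "rows": [
    [-0.95, -0.55, 0, 0, 0, 0, 0.6],
    [-0.95, -0.55, 0, 0, 0, 0, 0.6],
    [-0.95, -0.55, 0, 0, 0, 0, 0.6],
    [-0.95, -0.55, 0, 0, 0, 0, 0.6],
    [-0.95, -0.55, 0, 0, 0, 0, 0.6],
    [-0.95, -0.55, 0, 0, 0, 0, 0.6],
    [-0.95, -0.55, 0, 0, 0, 0, 0.6],
    [-0.95, -0.55, 0, 0, 0, 0, 0.6],
    [0, 0, 0, 0, 0, 0, 0.6],
    [0, 0, 0, 0, 0, 0, 0.6]
  ]
}}

```text
time_s: 4.5
tool_pos: [0.6064, 0.1246, 0.1956]
tcp_rot: [-0.525, -3.097, -0.0]
ft_force: [0.2, -0.4, -0.1]
opening: 0.8
finger_force: 0.0
```

```bash
cat > go.py <<'E'
from station import *
import numpy as np,sys
from scipy.spatial.transform import Rotation as R
o=observe();r=R.from_rotvec(o["tcp_rot"]);M=r.as_matrix()
t=np.array([float(v) for v in sys.argv[1:4]])
print("t",round(o["time_s"],2),"pos",o["tool_pos"].round(4),"yyaw",np.degrees(np.arctan2(M[1,1],M[0,1])).round(1),"zax",M[:,2].round(3),"j",o["joints"].round(2),"F",o["ft_force"].round(1),"open mm",round(o["opening"]*92,1),o["finger_force"])
print("units",(r.inv().apply(t-o["tool_pos"])/.02).round(2))
E
python3 go.py .6126 .1147 .1
```

```text
t 4.5 pos [0.6064 0.1246 0.1956] yyaw 70.8 zax [-0.001  0.    -1.   ] j [ 0.2   0.34  1.64  0.    1.17 -1.04] F [ 0.2 -0.4 -0.1] open mm 73.6 0.0
units [-0.46 -0.36  4.78]
```

Call:
{"api": "step_arm", "payload": {
  "rows": [
    [-0.46, -0.36, 0, 0, 0, 0, 0.6],
    [0, 0, 0.9, 0, 0, 0, 0.6],
    [0, 0, 0.9, 0, 0, 0, 0.6],
    [0, 0, 0.9, 0, 0, 0, 0.6],
    [0, 0, 0.9, 0, 0, 0, 0.6],
    [0, 0, 0.8, 0, 0, 0, 0.6],
    [0, 0, 0.38, 0, 0, 0, 0.6],
    [0, 0, 0, 0, 0, 0, 0.6],
    [0, 0, 0, 0, 0, 0, -1],
    [0, 0, 0, 0, 0, 0, -1],
    [0, 0, 0, 0, 0, 0, -1],
    [0, 0, 0, 0, 0, 0, -1],
    [0, 0, 0, 0, 0, 0, -1],
    [0, 0, 0, 0, 0, 0, -1]
  ]
}}

```text
time_s: 5.9
tool_pos: [0.613, 0.1148, 0.1003]
tcp_rot: [0.524, 3.098, 0.0]
ft_force: [-0.3, 0.3, -0.2]
opening: 0.299
finger_force: 0.0
```

```bash
python3 go.py .6126 .1147 .1
```

```text
t 5.9 pos [0.613  0.1148 0.1003] yyaw 70.8 zax [ 0.  0. -1.] j [ 0.18  0.44  1.71  0.    0.99 -1.05] F [-0.3  0.3 -0.2] open mm 27.5 0.0
units [ 0.02 -0.01  0.02]
```

```bash
python3 - <<'E'
from h import *
a=read_camera("top")[140:260,180:320];b=read_camera("side")[180:300,260:400]
cv2.imwrite("pics/g1.png",np.hstack([cv2.resize(x,(400,343),interpolation=cv2.INTER_CUBIC) for x in(a,b)]))
o=observe();print(o["opening"]*92,o["finger_force"])
E
```

```text
19.60733673887759 0.0
```

View pics/g1.png

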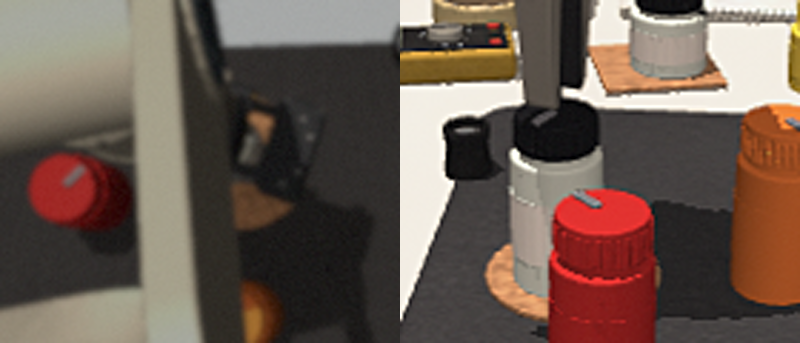

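```bash
python3 - <<'E'
from h import *
o=observe();p=o["tool_pos"];print(p)
for c in C:print(c,"tcp proj",proj(c,p).round(1),"0.1 above",proj(c,p+[0,0,.1]).round(1))
ob={"top":(276,190),"side":(318,212)}
s=least_squares(lambda q:np.concatenate([proj(c,q)[0]-ob[c] for c in C]),p);print(s.x,s.fun)
a=read_camera("top")[140:260,180:320].copy();b=read_camera("side")[180:300,260:400].copy()
def dot(im,c,off,P,col):
    u=((proj(c,P)[0]-off)*4).round().astype(int);cv2.circle(im,tuple(u),3,col,-1)
a=cv2.resize(a,(560,480)[:2],interpolation=cv2.INTER_CUBIC);b=cv2.resize(b,(560,480),interpolation=cv2.INTER_CUBIC)
for im,c,off in((a,"top",(180,140)),(b,"side",(260,180))):
    dot(im,c,off,p,(0,0,255));dot(im,c,off,p+[0,0,.1],(0,255,0))
im=np.hstack([a,b]);cv2.imwrite("pics/g2.png",cv2.resize(im,(800,343)))
for q in("top","side"):
    k=C[q]["extrinsics"];print(q,np.linalg.det(k[:3,:3]))
E
```

```text
[0.6129464  0.11477365 0.10022964]
top tcp proj [[253.5 187.3]] 0.1 above [[244.8 181.5]]
side tcp proj [[314.5 227.8]] 0.1 above [[314.  171.4]]
[0.60893586 0.06598591 0.10850034] [-0.1237903  -1.79313621  1.50922129  0.18534862]
top 1.0000000000000004
side 0.9999999999999998
```

View pics/g2.png

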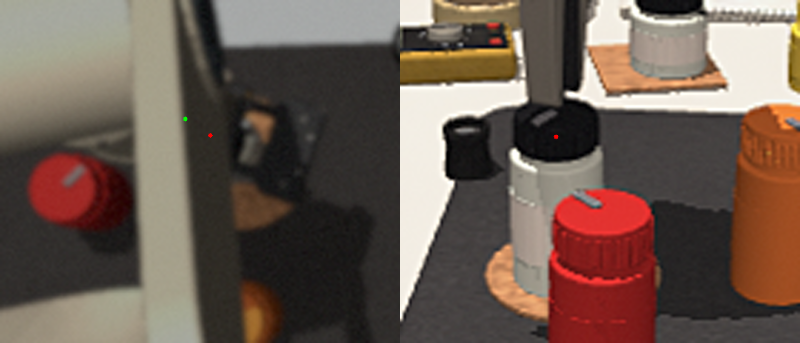

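The overlay puts the projected TCP (red dot, side px ≈ (314,228)) on the lid. The actual fingertips appear around row 212–217, about 20 mm higher, so the fingers closed just above the lid. The jar hasn't moved. I'll open and go about 19 mm lower, which is safe either way, since the opening will show whether they hold lid or body.

Call:
{"api": "step_arm", "payload": {
  "rows": [
    [0, 0, 0, 0, 0, 0, 0.6],
    [0, 0, 0, 0, 0, 0, 0.6],
    [0, 0, 0, 0, 0, 0, 0.6],
    [0, 0, 0, 0, 0, 0, 0.6],
    [0, 0, 0, 0, 0, 0, 0.6],
    [0, 0, 0, 0, 0, 0, 0.6],
    [0, 0, 0, 0, 0, 0, 0.6],
    [0, 0, 0, 0, 0, 0, 0.6],
    [0, 0, 0.3, 0, 0, 0, 0.6],
    [0, 0, 0.3, 0, 0, 0, 0.6],
    [0, 0, 0.35, 0, 0, 0, 0.6],
    [0, 0, 0, 0, 0, 0, 0.6]
  ]
}}

```text
time_s: 7.3
tool_pos: [0.612, 0.1146, 0.0797]
tcp_rot: [-0.523, -3.096, 0.001]
ft_force: [-1.0, 0.4, -0.2]
opening: 0.798
finger_force: 0.0
```

Call:
{"api": "step_arm", "payload": {
  "rows": [
    [0, 0, 0, 0, 0, 0, -1],
    [0, 0, 0, 0, 0, 0, -1],
    [0, 0, 0, 0, 0, 0, -1],
    [0, 0, 0, 0, 0, 0, -1],
    [0, 0, 0, 0, 0, 0, -1],
    [0, 0, 0, 0, 0, 0, -1]
  ]
}}

```text
time_s: 7.9
tool_pos: [0.6131, 0.1147, 0.0814]
tcp_rot: [0.523, 3.097, -0.0]
ft_force: [0.3, -0.7, 2.3]
opening: 0.532
finger_force: 30.0
```

```bash
python3 go.py .6126 .1147 .082;python3 - <<'E'
from h import *
b=read_camera("side")[170:300,250:400];print(observe()["opening"]*92)
cv2.imwrite("pics/g3.png",cv2.resize(b,(600,520),interpolation=cv2.INTER_CUBIC))
E
```

```text
t 7.9 pos [0.6131 0.1147 0.0814] yyaw 70.8 zax [ 0. -0. -1.] j [ 0.18  0.46  1.72 -0.    0.96 -1.05] F [ 0.3 -0.7  2.3] open mm 49.0 30.013888478279114
units [ 0.02 -0.01 -0.03]
48.987787535796414
```

View pics/g3.png

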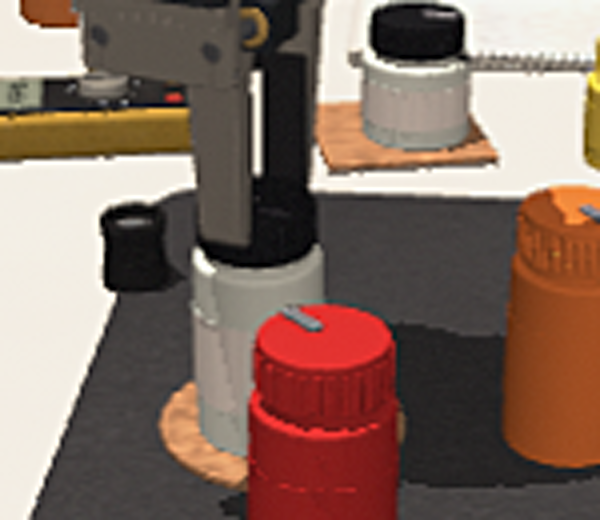

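The grip now reads 49 mm at 30 N, and the picture shows both fingers on the lid with tips at lid-bottom level. So the real tips sit about 19 mm above the reported TCP, which I'll keep as an offset. Now I'll turn clockwise.

Call:
{"api": "step_arm", "payload": {
  "rows": [
    [0, 0, 0, 0, 0, 0.98, -1],
    [0, 0, 0, 0, 0, 0.98, -1],
    [0, 0, 0, 0, 0, 0.98, -1],
    [0, 0, 0, 0, 0, 0.98, -1],
    [0, 0, 0, 0, 0, 0.98, -1],
    [0, 0, 0, 0, 0, 0.98, -1],
    [0, 0, 0, 0, 0, 0.98, -1],
    [0, 0, 0, 0, 0, 0.98, -1],
    [0, 0, 0, 0, 0, 0.98, -1],
    [0, 0, 0, 0, 0, 0.98, -1],
    [0, 0, 0, 0, 0, 0.98, -1],
    [0, 0, 0, 0, 0, 0.98, -1],
    [0, 0, 0, 0, 0, 0.98, -1],
    [0, 0, 0, 0, 0, 0.98, -1],
    [0, 0, 0, 0, 0, 0.98, -1],
    [0, 0, 0, 0, 0, 0.98, -1],
    [0, 0, 0, 0, 0, 0.98, -1],
    [0, 0, 0, 0, 0, 0.98, -1],
    [0, 0, 0, 0, 0, 0.98, -1],
    [0, 0, 0, 0, 0, 0, -1]
  ]
}}

```text
time_s: 9.95
tool_pos: [0.6135, 0.1147, 0.0814]
tcp_rot: [3.141, 0.018, 0.002]
ft_force: [1.3, -0.3, 1.9]
opening: 0.529
finger_force: 30.0
```

```bash
python3 go.py .6126 .1147 .082; python3 -c "
from station import *
print(observe()['ft_torque'])"
```

```text
t 9.95 pos [0.6135 0.1147 0.0814] yyaw -89.3 zax [ 0.001 -0.    -1.   ] j [ 0.18  0.46  1.72 -0.    0.96  1.74] F [ 1.3 -0.3  1.9] open mm 48.6 29.973623156547546
units [-0.04 -0.   -0.03]
[-0.31617721 -0.0808088   0.06747802]
```

Call:
{"api": "step_arm", "payload": {
  "rows": [
    [0, 0, 0, 0, 0, 0, 0.6],
    [0, 0, 0, 0, 0, 0, 0.6],
    [0, 0, 0, 0, 0, 0, 0.6],
    [0, 0, -0.6, 0, 0, 0, 0.6],
    [0, 0, -1, 0, 0, 0, 0.6],
    [0, 0, -1, 0, 0, 0, 0.6],
    [-0.15, 0.5, -1, 0, 0, 0, 0.6],
    [-0.15, 0.8, -0.4, 0, 0, 0, 0.8],
    [-0.2, 1, 0, 0, 0, 0, 0.8],
    [-0.2, 1, 0, 0, 0, 0, 0.8],
    [-0.2, 1, 0, 0, 0, 0, 0.8],
    [-0.2, 1, 0, 0, 0, 0, 0.8],
    [-0.2, 1, 0, 0, 0, 0, 0.8],
    [-0.2, 1, 0, 0, 0, 0, 0.8],
    [-0.2, 1, 0, 0, 0, 0, 0.8],
    [-0.2, 1, 0, 0, 0, 0, 0.8],
    [-0.2, 1, 0, 0, 0, 0, 0.8],
    [-0.2, 1, 0, 0, 0, 0, 0.8],
    [-0.2, 1, 0, 0, 0, 0, 0.8],
    [-0.2, 1, 0, 0, 0, 0, 0.8]
  ]
}}

```text
time_s: 11.95
tool_pos: [0.5618, -0.1534, 0.1612]
tcp_rot: [-3.142, -0.022, 0.001]
ft_force: [0.1, -0.6, 0.4]
opening: 0.899
finger_force: 0.0
```

Call:
{"api": "step_arm", "payload": {
  "rows": [
    [-0.2, 1, 0, 0, 0, 0, 0.8],
    [-0.2, 1, 0, 0, 0, 0, 0.8],
    [0, 1, 0, 0, 0, 0, 0.8],
    [0, 0.9, 0, 0, 0, 0, 0.8],
    [0, 0.9, 0, 0, 0, 0, 0.8],
    [0, 0, 0, 0, 0, 0, 0.8],
    [0, 0, 0, 0, 0, 0, 0.8]
  ]
}}

```text
time_s: 12.65
tool_pos: [0.5557, -0.2483, 0.161]
tcp_rot: [-3.141, -0.02, 0.001]
ft_force: [0.2, -0.2, 0.7]
opening: 0.897
finger_force: 0.0
```

```bash
python3 go.py .5518 -.2485 .047;python3 - <<'E'
from h import *
im={c:read_camera(c) for c in C}
cv2.imwrite("pics/t1.png",np.hstack([cv2.resize(im["top"][165:215,230:280],(400,400),interpolation=cv2.INTER_CUBIC),cv2.resize(im["side"][205:255,290:340],(400,400),interpolation=cv2.INTER_CUBIC)]))
o={}
for c,uv in(("top",(253,188)),("side",(315,224))):
    d=near(c,"tall_jar_cap",uv,14)
    if d:o[c]=d["pixels"]
print(o.keys(),fit(o,.025,.022,[.613,.115,.106]))
E
```

```text
t 12.65 pos [ 0.5557 -0.2483  0.161 ] yyaw -89.3 zax [-0.  0. -1.] j [-0.42  0.35  1.69  0.    1.1   1.13] F [ 0.2 -0.2  0.7] open mm 82.5 0.0
units [-0.19  0.01  5.7 ]
dict_keys(['top', 'side']) (array([0.61331376, 0.11730076, 0.1058049 ]), array([-0.08327369, -0.28680417,  0.16491169, -0.00561397]))
```

View pics/t1.png

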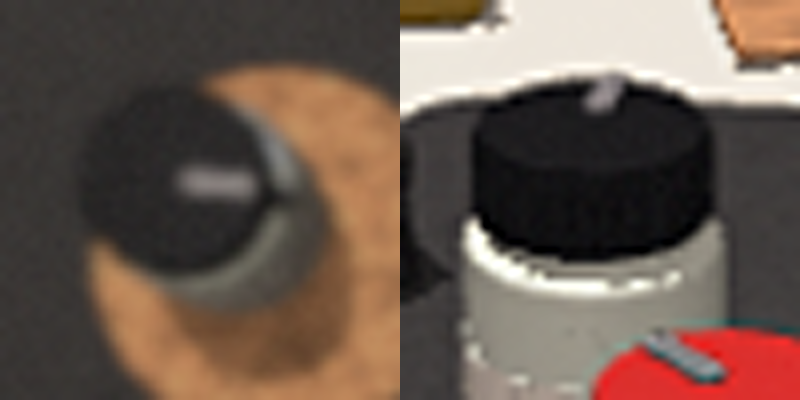

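The top crop shows the pointer at about (257,188) px lying on the rib at about (265,189) px. The rib also turned with the jar by about 17° at the end, so the lid is against its stop. Next I'll pick up the squat jar.

Call:
{"api": "step_arm", "payload": {
  "rows": [
    [-0.19, 0, 0.7, 0, 0, 0, 0.8],
    [0, 0, 1, 0, 0, 0, 0.8],
    [0, 0, 1, 0, 0, 0, 0.8],
    [0, 0, 1, 0, 0, 0, 0.8],
    [0, 0, 1, 0, 0, 0, 0.8],
    [0, 0, 0.6, 0, 0, 0, 0.8],
    [0, 0, 0.4, 0, 0, 0, 0.8],
    [0, 0, 0, 0, 0, 0, 0.8],
    [0, 0, 0, 0, 0, 0, -1],
    [0, 0, 0, 0, 0, 0, -1],
    [0, 0, 0, 0, 0, 0, -1],
    [0, 0, 0, 0, 0, 0, -1],
    [0, 0, 0, 0, 0, 0, -1],
    [0, 0, 0, 0, 0, 0, -1]
  ]
}}

```text
time_s: 14.25
tool_pos: [0.5529, -0.2488, 0.048]
tcp_rot: [3.14, 0.022, 0.002]
ft_force: [-1.0, -3.3, 6.1]
opening: 0.62
finger_force: 30.0
```

```bash
python3 go.py .55 -.03 .1
```

```text
t 14.25 pos [ 0.5529 -0.2488  0.048 ] yyaw -89.2 zax [ 0.002 -0.001 -1.   ] j [-0.43  0.48  1.78 -0.    0.87  1.13] F [-1.  -3.3  6.1] open mm 57.0 30.01013070344925
units [ 1.000e-02 -1.094e+01 -2.620e+00]
```

Call:
{"api": "step_arm", "payload": {
  "rows": [
    [0, 0, -0.6, 0, 0, 0, -1],
    [0, 0, -1, 0, 0, 0, -1],
    [0, 0, -1, 0, 0, 0, -1],
    [0, -0.5, 0, 0, 0, 0, -1],
    [0, -0.94, 0, 0, 0, 0, -1],
    [0, -1, 0, 0, 0, 0, -1],
    [0, -1, 0, 0, 0, 0, -1],
    [0, -1, 0, 0, 0, 0, -1],
    [0, -1, 0, 0, 0, 0, -1],
    [0, -1, 0, 0, 0, 0, -1],
    [0, -1, 0, 0, 0, 0, -1],
    [0, -1, 0, 0, 0, 0, -1],
    [0, -1, 0, 0, 0, 0, -1],
    [0, -1, 0, 0, 0, 0, -1],
    [0, -0.5, 0, 0, 0, 0, -1],
    [0, 0, 0, 0, 0, 0, -1],
    [0, 0, 0.9, 0, 0, 0, -1],
    [0, 0, 0.9, 0, 0, 0, -1],
    [0, 0, 0.6, 0, 0, 0, -1],
    [0, 0, 0, 0, 0, 0, -1]
  ]
}}

```text
time_s: 16.25
tool_pos: [0.5474, -0.0296, 0.0493]
tcp_rot: [-3.141, -0.021, 0.006]
ft_force: [0.1, 0.3, -4.4]
opening: 0.622
finger_force: 30.0
```

```bash
python3 go.py .55 -.03 .0435
```

```text
t 16.25 pos [ 0.5474 -0.0296  0.0493] yyaw -89.2 zax [-0.004  0.    -1.   ] j [-0.06  0.41  1.91 -0.    0.83  1.5 ] F [ 0.1  0.3 -4.4] open mm 57.3 29.989707469940186
units [0.13 0.02 0.29]
```

Call:
{"api": "step_arm", "payload": {
  "rows": [
    [0, 0, 0.15, 0, 0, 0, -1],
    [0, 0, 0.13, 0, 0, 0, -1],
    [0, 0, 0, 0, 0, 0, -1]
  ]
}}

```text
time_s: 16.55
tool_pos: [0.5494, -0.0294, 0.0458]
tcp_rot: [3.141, 0.022, 0.001]
ft_force: [0.3, -0.5, -5.6]
opening: 0.616
finger_force: 30.0
```

```bash
python3 go.py .6133 .1155 .082
```

```text
t 16.55 pos [ 0.5494 -0.0294  0.0458] yyaw -89.2 zax [ 0. -0. -1.] j [-0.06  0.41  1.91 -0.    0.82  1.5 ] F [ 0.3 -0.5 -5.6] open mm 56.7 29.989651143550873
units [ 3.3  -7.2  -1.81]
```

Call:
{"api": "step_arm", "payload": {
  "rows": [
    [0, 0, 0.08, 0, 0, 0, -1],
    [0, 0, 0.06, 0, 0, 0, -1],
    [0, 0, 0, 0, 0, 0, -1]
  ]
}}

```text
time_s: 16.85
tool_pos: [0.5494, -0.0294, 0.0431]
tcp_rot: [3.141, 0.022, 0.001]
ft_force: [-0.6, -0.4, -4.1]
opening: 0.62
finger_force: 30.0
```

Call:
{"api": "step_arm", "payload": {
  "rows": [
    [0, 0, 0.07, 0, 0, 0, -1],
    [0, 0, 0.03, 0, 0, 0, -1],
    [0, 0, 0, 0, 0, 0, -1]
  ]
}}

```text
time_s: 17.15
tool_pos: [0.5496, -0.0297, 0.0426]
tcp_rot: [3.141, 0.022, 0.001]
ft_force: [-6.4, -1.2, 16.4]
opening: 0.616
finger_force: 30.0
```

Call:
{"api": "step_arm", "payload": {
  "rows": [
    [0, 0, 0, 0, 0, 0, 0.8],
    [0, 0, 0, 0, 0, 0, 0.8],
    [0, 0, 0, 0, 0, 0, 0.8],
    [0, 0, -0.9, 0, 0, 0, 0.7],
    [0, 0, -1, 0, 0, 0, 0.7],
    [0, 0, -1, 0, 0, 0, 0.6],
    [0, 0, -1, 0, 0, 0, 0.6],
    [0, 0, -1, 0, 0, 0, 0.6],
    [0.2, -0.3, -1, 0, 0, 0, 0.6],
    [0.4, -0.96, 0, 0, 0, 0, 0.6],
    [0.4, -1, 0, 0, 0, 0, 0.6],
    [0.4, -1, 0, 0, 0, 0, 0.6],
    [0.4, -1, 0, 0, 0, 0, 0.6],
    [0.5, -1, 0, 0, 0, 0, 0.6],
    [0.5, -1, 0, 0, 0, 0, 0.6],
    [0.39, -1, 0, 0, 0, 0, 0.6],
    [0, 0, 0, 0, 0, 0, 0.6],
    [0, 0, 0, 0, 0, 0, 0.6]
  ]
}}

```text
time_s: 18.95
tool_pos: [0.6106, 0.1167, 0.1584]
tcp_rot: [3.141, 0.023, -0.001]
ft_force: [-0.0, 0.9, 0.0]
opening: 0.801
finger_force: 0.0
```

```bash
python3 go.py .6133 .1155 .082
```

```text
t 18.95 pos [0.6106 0.1167 0.1584] yyaw -89.1 zax [-0.001 -0.    -1.   ] j [ 0.19  0.37  1.67 -0.    1.1   1.74] F [-0.   0.9  0. ] open mm 73.7 0.0
units [0.14 0.06 3.82]
```

Call:
{"api": "step_arm", "payload": {
  "rows": [
    [0.14, 0.06, 0.6, 0, 0, 0, 0.6],
    [0, 0, 0.9, 0, 0, 0, 0.6],
    [0, 0, 0.9, 0, 0, 0, 0.6],
    [0, 0, 0.9, 0, 0, 0, 0.6],
    [0, 0, 0.5, 0, 0, 0, 0.6],
    [0, 0, 0, 0, 0, 0, 0.6],
    [0, 0, 0, 0, 0, 0, -1],
    [0, 0, 0, 0, 0, 0, -1],
    [0, 0, 0, 0, 0, 0, -1],
    [0, 0, 0, 0, 0, 0, -1],
    [0, 0, 0, 0, 0, 0, -1],
    [0, 0, 0, 0, 0, 0, -1],
    [0, 0, 0, 0, 0, 0, -1]
  ]
}}

```text
time_s: 20.25
tool_pos: [0.6143, 0.1159, 0.0835]
tcp_rot: [-3.141, -0.022, -0.002]
ft_force: [0.8, 1.0, 6.1]
opening: 0.53
finger_force: 30.0
```

```bash
python3 go.py .5627 -.2542 .09
```

```text
t 20.25 pos [0.6143 0.1159 0.0835] yyaw -89.2 zax [ 0.001  0.    -1.   ] j [0.18 0.46 1.72 0.   0.96 1.74] F [0.8 1.  6.1] open mm 48.8 30.004987120628357
units [-2.84 18.47 -0.34]
```

Call:
{"api": "step_arm", "payload": {
  "rows": [
    [0, 0, -0.6, 0, 0, 0, -1],
    [0, 0, -1, 0, 0, 0, -1],
    [0, 0, -1, 0, 0, 0, -1],
    [0, 0, -1, 0, 0, 0, -1],
    [0, 0, -1, 0, 0, 0, -1],
    [0, 0.4, -0.4, 0, 0, 0, -1],
    [-0.1, 0.8, 0, 0, 0, 0, -1],
    [-0.14, 1, 0, 0, 0, 0, -1],
    [-0.2, 1, 0, 0, 0, 0, -1],
    [-0.2, 1, 0, 0, 0, 0, -1],
    [-0.2, 1, 0, 0, 0, 0, -1],
    [-0.2, 1, 0, 0, 0, 0, -1],
    [-0.2, 1, 0, 0, 0, 0, -1],
    [-0.2, 1, 0, 0, 0, 0, -1],
    [-0.2, 1, 0, 0, 0, 0, -1],
    [-0.2, 1, 0, 0, 0, 0, -1],
    [-0.2, 1, 0, 0, 0, 0, -1],
    [-0.2, 1, 0, 0, 0, 0, -1],
    [-0.2, 1, 0, 0, 0, 0, -1],
    [-0.2, 1, 0, 0, 0, 0, -1]
  ]
}}

```text
time_s: 22.25
tool_pos: [0.5629, -0.1709, 0.1813]
tcp_rot: [-3.141, -0.021, 0.004]
ft_force: [-0.8, 0.5, -4.1]
opening: 0.528
finger_force: 30.0
```

Call:
{"api": "step_arm", "payload": {
  "rows": [
    [-0.2, 1, 0, 0, 0, 0, -1],
    [-0.2, 1, 0, 0, 0, 0, -1],
    [-0.1, 0.9, 0, 0, 0, 0, -1],
    [0, 0.9, 0, 0, 0, 0, -1],
    [0, 0.47, 0, 0, 0, 0, -1],
    [0, 0, 0, 0, 0, 0, -1],
    [0, 0, 0, 0, 0, 0, -1]
  ]
}}

```text
time_s: 22.95
tool_pos: [0.556, -0.2544, 0.1825]
tcp_rot: [-3.141, -0.021, 0.001]
ft_force: [-0.3, 0.0, -3.6]
opening: 0.529
finger_force: 30.0
```

```bash
python3 go.py .5627 -.2542 .085; python3 - <<'E'
from h import *
b=read_camera("side");t=read_camera("top")
d=near("side","tall_jar_cap",(355,130),60);print(d and d["rect"])
E
```

```text
t 22.95 pos [ 0.556  -0.2544  0.1825] yyaw -89.2 zax [-0.     0.001 -1.   ] j [-0.43  0.34  1.67  0.    1.14  1.13] F [-0.3  0.  -3.6] open mm 48.6 29.995820224285126
units [ 0.34 -0.    4.88]
[345.1, 120.1, 370.0, 128.3]
```

Call:
{"api": "step_arm", "payload": {
  "rows": [
    [0.34, 0, 0.6, 0, 0, 0, -1],
    [0, 0, 1, 0, 0, 0, -1],
    [0, 0, 1, 0, 0, 0, -1],
    [0, 0, 1, 0, 0, 0, -1],
    [0, 0, 0.7, 0, 0, 0, -1],
    [0, 0, 0.3, 0, 0, 0, -1],
    [0, 0, 0.15, 0, 0, 0, -1],
    [0, 0, 0.1, 0, 0, 0, -1],
    [0, 0, 0, 0, 0, 0, -1]
  ]
}}

```text
time_s: 24.0
tool_pos: [0.5632, -0.2547, 0.0862]
tcp_rot: [3.141, 0.022, 0.001]
ft_force: [-0.1, 0.9, -3.6]
opening: 0.528
finger_force: 30.0
```

Call:
{"api": "step_arm", "payload": {
  "rows": [
    [0, 0, 0.06, 0, 0, 0, -1],
    [0, 0, 0.06, 0, 0, 0, -1],
    [0, 0, 0, 0, 0, 0, -1]
  ]
}}

```text
time_s: 24.3
tool_pos: [0.563, -0.2547, 0.0837]
tcp_rot: [3.141, 0.022, 0.001]
ft_force: [-0.0, -0.6, -3.5]
opening: 0.528
finger_force: 30.0
```

Call:
{"api": "step_arm", "payload": {
  "rows": [
    [0, 0, 0.05, 0, 0, 0, -1],
    [0, 0, 0.03, 0, 0, 0, -1],
    [0, 0, 0, 0, 0, 0, -1]
  ]
}}

```text
time_s: 24.6
tool_pos: [0.5638, -0.2548, 0.0835]
tcp_rot: [3.141, 0.022, 0.003]
ft_force: [-2.5, 3.2, 9.5]
opening: 0.53
finger_force: 30.0
```

Call:
{"api": "step_arm", "payload": {
  "rows": [
    [0, 0, 0, 0, 0, 0, 0.6],
    [0, 0, 0, 0, 0, 0, 0.6],
    [0, 0, 0, 0, 0, 0, 0.6],
    [0, 0, -0.6, 0, 0, 0, 0.6],
    [0, 0, -1, 0, 0, 0, 0.6],
    [0, 0, -1, 0, 0, 0, 0.6],
    [0, 0, -1, 0, 0, 0, 0.6],
    [-0.1, -0.25, -0.4, 0, 0, 0, 0.6],
    [-0.1, -1, 0, 0, 0, 0, 0.8],
    [-0.1, -1, 0, 0, 0, 0, 0.8],
    [-0.1, -1, 0, 0, 0, 0, 0.8],
    [-0.1, -1, 0, 0, 0, 0, 0.8],
    [-0.1, -1, 0, 0, 0, 0, 0.8],
    [0, -1, 0, 0, 0, 0, 0.8],
    [0, -1, 0, 0, 0, 0, 0.8],
    [0, -1, 0, 0, 0, 0, 0.8],
    [0, -1, 0, 0, 0, 0, 0.8],
    [0, -1, 0, 0, 0, 0, 0.8],
    [0, -1, 0, 0, 0, 0, 0.8],
    [0, 0, 0, 0, 0, 0, 0.8]
  ]
}}

```text
time_s: 26.6
tool_pos: [0.546, -0.0264, 0.1606]
tcp_rot: [-3.141, -0.026, 0.004]
ft_force: [-0.3, 0.1, -0.0]
opening: 0.896
finger_force: 0.0
```

```bash
python3 go.py .5496 -.0297 .043
```

```text
t 26.6 pos [ 0.546  -0.0264  0.1606] yyaw -89.0 zax [-0.002  0.001 -1.   ] j [-0.05  0.26  1.83  0.    1.06  1.5 ] F [-0.3  0.1 -0. ] open mm 82.4 0.0
units [0.19 0.17 5.88]
```

Call:
{"api": "step_arm", "payload": {
  "rows": [
    [0.12, 0.15, 0.6, 0, 0, 0, 0.8],
    [0, 0, 1, 0, 0, 0, 0.8],
    [0, 0, 1, 0, 0, 0, 0.8],
    [0, 0, 1, 0, 0, 0, 0.8],
    [0, 0, 1, 0, 0, 0, 0.8],
    [0, 0, 0.8, 0, 0, 0, 0.8],
    [0, 0, 0.4, 0, 0, 0, 0.8],
    [0, 0, 0, 0, 0, 0, 0.8],
    [0, 0, 0, 0, 0, 0, -1],
    [0, 0, 0, 0, 0, 0, -1],
    [0, 0, 0, 0, 0, 0, -1],
    [0, 0, 0, 0, 0, 0, -1],
    [0, 0, 0, 0, 0, 0, -1],
    [0, 0, 0, 0, 0, 0, -1]
  ]
}}

```text
time_s: 28.0
tool_pos: [0.5509, -0.0322, 0.0465]
tcp_rot: [-3.141, -0.021, -0.002]
ft_force: [-0.7, 5.9, 5.6]
opening: 0.611
finger_force: 30.1
```

```bash
python3 go.py .602 .1048 .1
```

```text
t 28.0 pos [ 0.5509 -0.0322  0.0465] yyaw -89.2 zax [ 0.001  0.001 -1.   ] j [-0.06  0.41  1.9   0.    0.82  1.49] F [-0.7  5.9  5.6] open mm 56.2 30.06157010793686
units [ 2.65 -6.82 -2.66]
```

Call:
{"api": "step_arm", "payload": {
  "rows": [
    [0, 0, -0.6, 0, 0, 0, -1],
    [0, 0, -1, 0, 0, 0, -1],
    [0, 0, -1, 0, 0, 0, -1],
    [0.35, -0.4, 0, 0, 0, 0, -1],
    [0.5, -0.82, 0, 0, 0, 0, -1],
    [0.5, -1, 0, 0, 0, 0, -1],
    [0.5, -1, 0, 0, 0, 0, -1],
    [0.5, -1, 0, 0, 0, 0, -1],
    [0.3, -1, 0, 0, 0, 0, -1],
    [0, -1, 0, 0, 0, 0, -1],
    [0, -0.6, 0, 0, 0, 0, -1],
    [0, 0, 0, 0, 0, 0, -1],
    [0, 0, 0, 0, 0, 0, -1]
  ]
}}

```text
time_s: 29.3
tool_pos: [0.6008, 0.1046, 0.097]
tcp_rot: [3.141, 0.023, -0.002]
ft_force: [-0.1, -1.1, -4.9]
opening: 0.61
finger_force: 30.0
```

```bash
python3 go.py .602 .1048 .0525
```

```text
t 29.3 pos [0.6008 0.1046 0.097 ] yyaw -89.1 zax [-0.001 -0.001 -1.   ] j [ 0.17  0.43  1.74 -0.    0.98  1.73] F [-0.1 -1.1 -4.9] open mm 56.1 29.96286302804947
units [ 0.06 -0.01  2.22]
```

Call:
{"api": "step_arm", "payload": {
  "rows": [
    [0.06, 0, 0.6, 0, 0, 0, -1],
    [0, 0, 0.8, 0, 0, 0, -1],
    [0, 0, 0.5, 0, 0, 0, -1],
    [0, 0, 0.2, 0, 0, 0, -1],
    [0, 0, 0.1, 0, 0, 0, -1],
    [0, 0, 0, 0, 0, 0, -1]
  ]
}}

```text
time_s: 29.9
tool_pos: [0.6027, 0.1042, 0.0538]
tcp_rot: [3.142, 0.021, 0.0]
ft_force: [-0.6, 0.4, -4.7]
opening: 0.608
finger_force: 30.0
```

Call:
{"api": "step_arm", "payload": {
  "rows": [
    [0, 0, 0.06, 0, 0, 0, -1],
    [0, 0, 0.06, 0, 0, 0, -1],
    [0, 0, 0, 0, 0, 0, -1]
  ]
}}

```text
time_s: 30.2
tool_pos: [0.6029, 0.1046, 0.0519]
tcp_rot: [-3.141, -0.022, -0.002]
ft_force: [0.6, -0.3, -4.5]
opening: 0.611
finger_force: 30.0
```

Call:
{"api": "step_arm", "payload": {
  "rows": [
    [0, 0, 0.05, 0, 0, 0, -1],
    [0, 0, 0.03, 0, 0, 0, -1],
    [0, 0, 0, 0, 0, 0, -1]
  ]
}}

```text
time_s: 30.5
tool_pos: [0.6036, 0.105, 0.0514]
tcp_rot: [-3.141, -0.022, -0.004]
ft_force: [-0.9, 2.3, 7.6]
opening: 0.612
finger_force: 30.0
```

Call:
{"api": "step_arm", "payload": {
  "rows": [
    [0, 0, 0, 0, 0, 0, 0.8],
    [0, 0, 0, 0, 0, 0, 0.8],
    [0, 0, 0, 0, 0, 0, 0.8],
    [0, 0, -0.6, 0, 0, 0, 0.8],
    [0, 0, -1, 0, 0, 0, 0.8],
    [0, 0, -1, 0, 0, 0, 0.8],
    [0, 0, -1, 0, 0, 0, 0.8],
    [0, 0, -1, 0, 0, 0, 0.8],
    [0, 0, -1, 0, 0, 0, 0.8],
    [0, 0, -1, 0, 0, 0, 0.8],
    [-1, 0.7, 0, 0, 0, 0, 0.8],
    [-1, 0.7, 0, 0, 0, 0, 0.8],
    [-1, 0.7, 0, 0, 0, 0, 0.8],
    [-1, 0.7, 0, 0, 0, 0, 0.8],
    [-1, 0.7, 0, 0, 0, 0, 0.8],
    [-1, 0.7, 0, 0, 0, 0, 0.8],
    [-1, 0.7, 0, 0, 0, 0, 0.8],
    [-1, 0.7, 0, 0, 0, 0, 0.8],
    [-1, 0.7, 0, 0, 0, 0, 0.8],
    [0, 0, 0, 0, 0, 0, 0.8]
  ]
}}

```text
time_s: 32.5
tool_pos: [0.4222, -0.0251, 0.1823]
tcp_rot: [3.141, 0.02, -0.001]
ft_force: [-0.6, 0.5, 0.4]
opening: 0.903
finger_force: 0.0
```

```bash
python3 go.py .602 .1048 .0525; python3 - <<'E'
from h import *
im={c:read_camera(c) for c in C}
for n,ut,us,r,p0 in(("squat_jar_cap",(257,190),(318,238),.029,[.602,.105,.072]),("tall_jar_cap",(424,208),(352,155),.025,[.563,-.255,.106])):
    o={}
    for c,P in(("top",p0),("side",p0)):
        d=near(c,n,proj(c,p0)[0],15)
        if d:o[c]=d["pixels"]
    print(n,list(o),fit(o,r,.022,p0))
a=[cv2.resize(im["top"][y-30:y+30,x-30:x+30],(400,400),interpolation=cv2.INTER_CUBIC) for x,y in((264,194),(422,207))]
s=cv2.resize(im["side"][120:310,200:466],(800,571))[:,:]
cv2.imwrite("pics/e1.png",np.hstack(a));cv2.imwrite("pics/e2.png",s)
for q,uv in(("loupe",(322,154)),("lens_ring",(334,284)),("film_cartridge",(251,127))):
    print(q,[(round(d["score"],2),np.round(d["rect"]).tolist()) for d in recognise("top",q)])
E
```

```text
t 32.5 pos [ 0.4222 -0.0251  0.1823] yyaw -89.3 zax [-0.001 -0.    -1.   ] j [-0.06  0.03  2.04 -0.    1.06  1.5 ] F [-0.6  0.5  0.4] open mm 83.1 0.0
units [ 9.08 -6.38  6.48]
squat_jar_cap ['top', 'side'] (array([0.60274833, 0.10650775, 0.07580681]), array([-0.03332496, -1.48078891,  1.12412247,  0.16187806]))
tall_jar_cap ['top', 'side'] (array([ 0.56150787, -0.25454892,  0.10514286]), array([ 0.01985921, -0.46226556,  0.53304423,  0.08109911]))
loupe [(0.52, [314.0, 147.0, 330.0, 165.0]), (0.27, [416.0, 200.0, 438.0, 221.0])]
lens_ring []
film_cartridge [(0.73, [244.0, 120.0, 258.0, 134.0])]
```

View pics/e1.png

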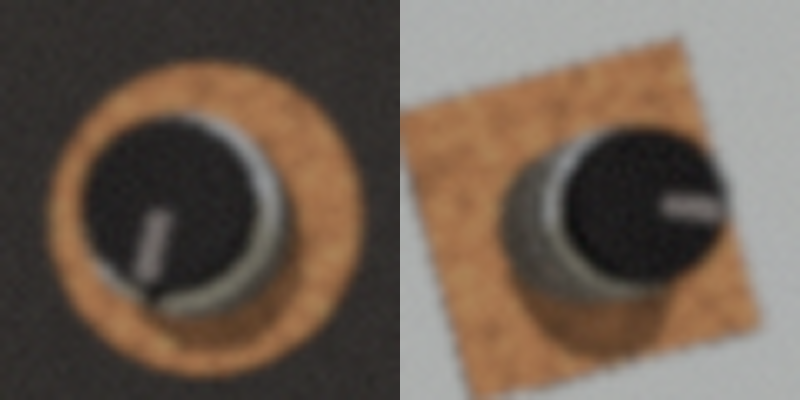

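View pics/e2.png

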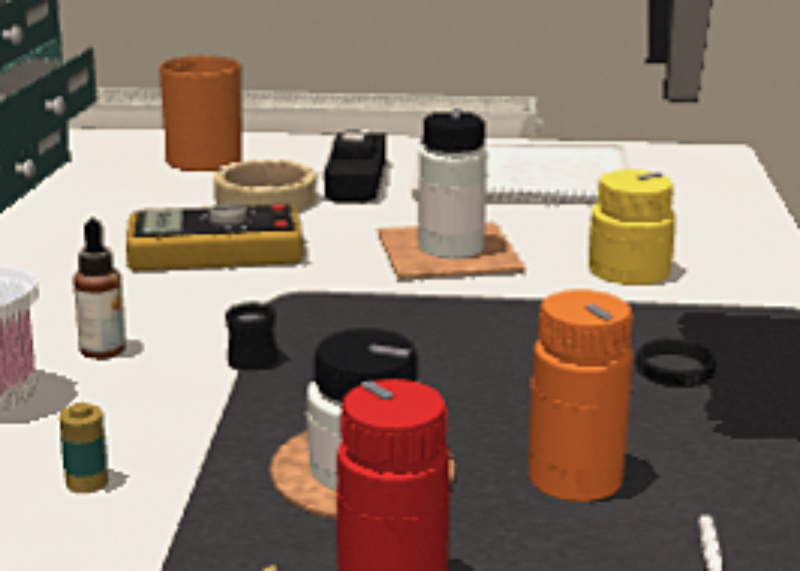

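Both jars stand upright on their new coasters: squat jar at top px ≈ (258,192), tall jar at ≈ (425,208). Each is within about 2 mm of its coaster's centre. The squat jar's pointer is over its rib, and the tall jar's pointer hasn't moved since tightening. The loupe, ring and cartridge are undisturbed.

```bash
python3 -c "
from station import *
print(job_done())"
```

```text
the job is handed in; nothing more can be done
None
```

I tightened the tall jar's lid on its coaster, swapped the two jars upright onto each other's coasters, left the loupe, lens ring and film cartridge in place, and handed the job in at about 33 s; the hand-in returned no verdict, and the tall jar's rib was out of view in the last picture, so its lid was last checked tight before the swap.

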